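# Set and lock a slotted bracket on the repair fixture

### The job

On the aluminium repair fixture, push the slotted steel bracket along its bolts until its foot bears on the stepped steel gauge and seats the gauge firmly but gently against the preset stop screw behind it, which marks the bracket's position; go by feel and touch the gauge only with the bracket. Then turn the black wing knob clockwise until it is tight at its stop, leaving the bracket still bearing on the gauge and everything else on the bench undisturbed.

Things in the scene. Friction and masses are not known exactly. Their poses are not given: they have to be found in the camera images.
- base: aluminium fixture plate fixed to the table, 130 (x) x 320 (y) x 12 mm; origin at the centre of its underside on the table. Its +y is the way the bracket slides towards the gauge; z up. A plain hex bolt (16 mm across, top 29 mm above the table) stands at (-20, 0) mm, the wing knob at (+20, 0) mm.
- bracket_part: steel angle, axes as the base, origin mid-foot, 12 mm above the table: foot plate 90 (x) x 160 (y) x 8 mm with two slots round the bolts, upright flange 90 wide, 8 thick at its -y end, top 72 mm above the table. Slides only along base y (50 mm), starting near its -y end; cannot lift or turn; about 4 N drag both ways; stays where left. Must travel about 11 to 47 mm to seat.
- nose (a point): middle of the front (+y) edge of the bracket's foot plate, 16 mm above the table; this edge meets the gauge. Moves with the bracket, axes as the base.
- flange (a point): middle of the outer (-y) face of the bracket's upright flange, 57 mm above the table (flange top 15 mm higher); a push here towards base +y slides the bracket. Moves with the bracket, axes as the base. 50 to 62 mm of base plate (top 12 mm above the table) lie bare behind it at the start.
- clamp_knob (a joint): angle of the black wing knob, rad: grows clockwise seen from above, 0 to a stop at 1.6; starts at 0.1 to 0.45. Takes 0.10 Nm to turn, rising evenly to about 0.17 Nm at the stop, and stays where it is left. Tight means above 1.45.
- knob_grip (a point): on the wing knob's vertical axis, 54.5 mm above the table. The wing to pinch is a black bar 46 mm long, 12 mm thick, from 35 to 63 mm above the table; the point turns with it: y along the bar, x across the 12 mm. The bar lies along base y at joint value 0 (turns by minus the joint value about z). Free above.
- nest: fixed dark steel pocket, 10 mm high; origin mid inner face of its back wall, on the base plate's top (12 mm above the table); axes as the base. Back wall (58 wide, 8 thick) on the +y side, side walls reach 22 mm to -y. A steel stop screw of 12 mm diameter comes through the back wall towards -y; its tip stands 1 to 9 mm inside, differently each time, and is not measured.
- gauge: loose stepped steel gauge, 0.15 to 0.22 kg, in the nest: foot 40 (x) x 24 (y) x 16 mm, step 22 x 24 on top, 30 tall; origin mid underside, axes as the base. Starts 1 to 5 mm off the stop screw's tip. Lines on the base plate 24 mm to -y of the tip show where the bracket's front edge ends. Home: over 5 N between bracket and gauge (3 N only slides it), beyond its drag; over 15 N is too hard.
- wrench: open-ended steel wrench, 150 mm long, lying near the fixture; bystander, leave alone; origin at its underside or middle
- screwdriver: screwdriver with a red handle, 170 mm long, lying near the fixture; bystander, leave alone; origin at its underside or middle
- spare_block: flat plain steel block 34 x 50 x 12 mm lying on the table by the fixture; not the gauge; bystander, leave alone; origin at its underside or middle
- cleaner: white plastic bottle, 56 mm diameter, 140 mm tall; bystander, leave alone; origin at its underside or middle
- spray: blue can, 52 mm diameter, 160 mm tall; bystander, leave alone; origin at its underside or middle
- spool: grey spool standing on end, 56 mm diameter, 36 mm tall; bystander, leave alone; origin at its underside or middle
- screw_tray: green open tray 110 x 150 x 30 mm; bystander, leave alone; origin at its underside or middle
Not all that is in view belongs to the job. Leave any blue or brown look-alike of the gauge alone.

How it is judged:
On the way, in this order (a step that is already met when the one before it is completed fails the run):
1. the bracket's foot presses the gauge home against the stop screw with at least 5 N (contact force between bracket_part and gauge above 5 N and z of gauge in the frame of nest below 0.003 m and y of gauge in the frame of nest above -0.028 m), for 0.2 s.
2. the wing knob is turned tight (value of joint clamp_knob above 1.45 rad), for 0.2 s.
At the end, for the whole second after the job is handed in: The bracket still bears on the gauge (over 0.5 N, gap under 1.7 mm), the gauge stands in the nest on the base plate (within 28 mm of the back wall, not lifted 3 mm), the knob is past 1.45 rad (stop at 1.6), and gauge and bracket are at rest (y of nose in the frame of gauge above -0.0137 m and contact force between bracket_part and gauge above 0.5 N and z of gauge in the frame of nest below 0.003 m and y of gauge in the frame of nest above -0.028 m and value of joint clamp_knob above 1.45 rad and linear speed of gauge below 0.01 m/s and linear speed of bracket_part below 0.005 m/s); the robot touches nothing.
It fails at once if the gauge is pressed with more than 15 N by the bracket (contact force between bracket_part and gauge above 15 N).
It fails at once if the robot touches the gauge (contact force between the arm and gauge above 0.5 N).
It fails at once if the robot's fingers touch the gauge (contact force between the fingers and gauge above 0.5 N).
It fails at once if a bystander is moved more than 15 mm (distance of any of wrench, screwdriver, spare_block, cleaner, spray, spool, screw_tray from where it was at the start of the episode above 0.015 m).
It also fails if it takes over 72 s, if anything falls off the work surface, if the arm or the gripper's body presses on something with over 40 N, if the wrist force passes 120 N, or if a joint passes its speed limit or range.

### The arm

A 6-joint arm with a two-finger parallel gripper is mounted at the origin on the work surface. World frame = base frame: x ahead of the robot, y to its left, z up, the work surface at z = 0. Lengths are in m, angles in rad, forces in N, time in s.
With the tool pointing down it reaches from about 0.25 to 0.85 m from the base axis. Payload 12.5 kg.
Tool frame: the origin (TCP) lies at the very end of the fingers, on their centre line; the grasp point (between the pads) lies 19 mm behind it (ctrl.grip_point_offset is the distance from the TCP to the grasp point, in m); z points along the fingers, y is the line along which they close (so a half turn about z gives the same grasp; the last joint's range is limited). The gripper opens to 93 mm and grips with 3 to 60 N. Pads are 15 mm wide; open, the fingers measure 128 mm over their backs; the gripper's body (75 mm by 188 mm) begins 65 mm behind the grasp point.
Start: joints at [-1.324, 0.351, 1.652, -0, 1.139, -0.085], TCP at [0.179, -0.52, 0.219] pointing down, gripper open.
Joint ranges: [-2.75, 2.75], [-0.79, 2.1], [0.01, 2.65], [-1.57, 4.71], [0.07, 3.14], [-2.87, 2.87]. Speed limits (rad/s): [2.22, 2.22, 2.79, 3.14, 3.14, 3.14].

### API

Orientations are given as [roll, pitch, yaw] about the fixed x, y, z axes, in that order (R = Rz(yaw) Ry(pitch) Rx(roll)).
In Python, from station import ctrl gives the robot as it stands.
- The arm moves only by the tool arm_command, never from a script. Its argument "series" is a list that holds one entry, the list of rows, each a list of 7 numbers: the turn, a rotation vector about the tool's x, y, z in degrees, then the shift along the tool's x, y, z in m, then the finger opening in m, from 0 to 0.093. A call has 1 to 20 rows; each row is the pose to reach, as a shift and turn from the pose commanded when the call began, along the tool's axes at that moment; what a row does not reach only later rows make up. A row lasts 1/10 s, in which the tool goes at most 50 mm and 8.59 degrees, less where a joint would pass 70% of its speed; a pose out of reach is approached as far as the arm can. A call with a gripper value outside its range is refused whole. The fingers move at their own pace and stop on an object; "grip_force" is the grip in N (left out, the last holds). Time passes only in rows, so rows that repeat a pose let the fingers close. It gives the time, the measured TCP pose, the force, the opening and the grip force at its end, in the units of the state.
- ctrl.read_state(): the state, without advancing time (a new reading comes with each control period).
- ctrl.snapshot(name): name is "side" or "top"; returns a dict with "color" (400x640x3 uint8, red, green, blue), "range_z" (400x640 float32, m along the optical axis (not along the pixel's ray), 0 where there is no reading), "fx", "fy", "cx", "cy" (pixels), "world_to_cam" (4x4, takes a point from world to camera coordinates). Camera axes: x right, y down, z forward; pixel columns grow to the right and rows downward; lengths in m; the calibration is good to about 2 mm. A picture is of the moment at which its call begins.
- ctrl.finish_job(): hands the job in; it is judged then, once.
The state is a dict: "time": time; "joints": joint angles; "dq": joint speeds; "tau": joint torques, N m; "position": TCP position; "tcp_rot": TCP orientation; "wrist_force": force on the tool from outside, world axes, zero at the start; "ft_torque": the same for the moment, N m; "opening": finger opening in m; "grasp_force": force on a finger pad.
Only numpy, scipy, OpenCV 4.12 (cv2) and the standard library are available. Lean on these libraries where they do the work, as an engineer would, in place of code of your own. Each camera call takes 0.05 s, during which the arm holds its last target. There are 200 camera calls.

## Working session

There is one attempt and no reset: what is moved stays moved. The work goes in short steps, Python scripts to look and compute and a tool call to move; the robot and the scene stay as the last step left them, time stands still between calls to the robot, and variables do not carry over. Pictures are saved under pics/ and viewed, at most 10 in all, crops included, and the job is handed in when it is done.

Besides the shell and the picture viewer there is one more tool, called after ">>>" in YAML: its name, and indented under it one key for each argument. arm_command: Moves the arm, as the interface text tells. Its arguments: {"type":"object","properties":{"series":{"type":"array"},"grip_force":{"type":"number"}},"required":["series"]}

```bash
mkdir -p pics; cat > h.py <<'E'
import numpy as np, cv2
from station import ctrl
def snap(n,save=None):
    s=ctrl.snapshot(n)
    np.savez('/tmp/%s.npz'%(save or n),**s)
    if save: cv2.imwrite('pics/%s.png'%save,s['color'][:,:,::-1])
    return s
def cloud(s):
    z=s['range_z'];v,u=np.indices(z.shape)
    c=np.stack([(u-s['cx'])/s['fx']*z,(v-s['cy'])/s['fy']*z,z,np.ones_like(z)],-1)
    return (c@np.linalg.inv(s['world_to_cam']).T)[...,:3]
def plane(s,u,v,h):
    T=np.linalg.inv(s['world_to_cam']);d=T[:3,:3]@np.array([(u-s['cx'])/s['fx'],(v-s['cy'])/s['fy'],1]);o=T[:3,3]
    return o+d*(h-o[2])/d[2]
def proj(s,p):
    c=s['world_to_cam']@np.append(p,1);return np.array([s['fx']*c[0]/c[2]+s['cx'],s['fy']*c[1]/c[2]+s['cy']])
E
python3 - <<'E'
from h import *
for n in('top','side'):
    s=snap(n,n+'0');T=np.linalg.inv(s['world_to_cam']);print(n,s['fx'],T.round(3).tolist())
print(ctrl.read_state(),ctrl.grip_point_offset)
E
```

```text
top 462.82264458593426 [[-0.109, -0.974, 0.199, 0.27], [-0.994, 0.107, -0.02, 0.027], [-0.002, -0.2, -0.98, 1.492], [0.0, 0.0, 0.0, 1.0]]
side 438.03398714469085 [[-0.989, -0.082, 0.121, 0.419], [-0.146, 0.512, -0.846, 1.029], [0.007, -0.855, -0.519, 0.691], [0.0, 0.0, 0.0, 1.0]]
{'time': 0.1, 'joints': array([-1.32358362e+00,  3.51157522e-01,  1.65234631e+00,  1.84821492e-06,
        1.13906474e+00, -8.45949471e-02]), 'dq': array([-0.00056348, -0.00062984, -0.00177219,  0.00149817,  0.00031155,
       -0.0003586 ]), 'tau': array([ 4.12703957e-04, -4.98026633e+01, -2.85705292e+01,  6.99958205e-02,
        2.39552243e-02, -5.56701173e-05]), 'position': array([ 0.17911902, -0.51970494,  0.21817409]), 'tcp_rot': array([-3.14062036e+00, -8.41315581e-05,  3.31806839e-01]), 'wrist_force': array([ 0.67959589,  0.53739476, -0.66209634]), 'ft_torque': array([-0.03308223,  0.06737626, -0.02208095]), 'grasp_force': 0.0, 'opening': 0.0933375744432322} 0.0188
```

View pics/top0.png

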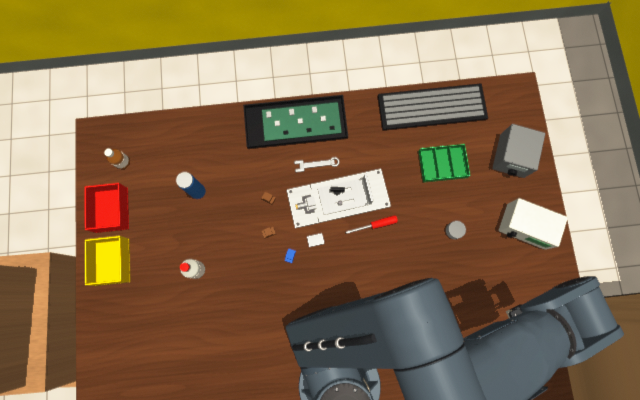

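View pics/side0.png

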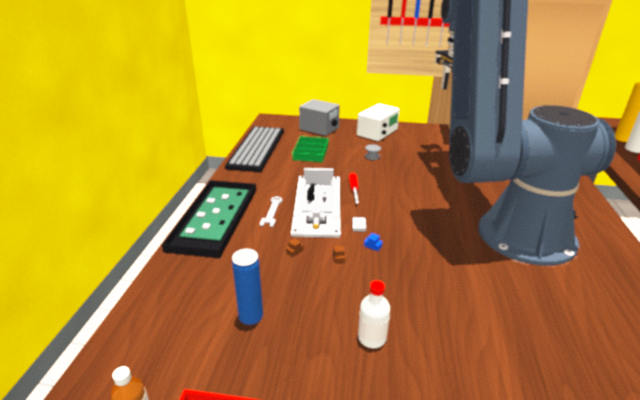

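Top view: the fixture plate is at (338,198), the flange at its right end (370,188), and the nest with the steel gauge at left (305,205). The brown pieces (268,197; 268,231) and the blue one (290,256) are look-alikes. The plain block is at (316,240). I'll measure the plate and confirm with a crop.

```bash
python3 - <<'E'
from h import *
s=dict(np.load('/tmp/top0.npz'));P=cloud(s);c=s['color'].astype(int)
roi=np.zeros(c.shape[:2],bool);roi[150:250,275:400]=1
m=roi&(c.min(-1)>150)&(c.max(-1)-c.min(-1)<40)
n,l,st,ce=cv2.connectedComponentsWithStats(m.astype(np.uint8));k=1+np.argmax(st[1:,4]);m=l==k
vu=np.argwhere(m);Q=np.array([plane(s,u,v,.012)[:2] for v,u in vu])
z=P[m][:,2];print('z med',np.median(z))
Q=Q[z<0.03]
r=cv2.minAreaRect((Q*1000).astype(np.float32));print(r)
# flange top points
f=roi&(P[...,2]>.06)&(P[...,2]<.08);print('flange',f.sum(),P[f].min(0),P[f].max(0),cv2.minAreaRect((P[f][:,:2]*1000).astype(np.float32)))
k=roi&(P[...,2]>.05)&(c.max(-1)<60);print('knob',k.sum(),P[k].mean(0),cv2.minAreaRect((P[k][:,:2]*1000).astype(np.float32)))
a=cv2.resize(s['color'][160:240,280:400,::-1],(720,480),interpolation=cv2.INTER_CUBIC);cv2.imwrite('pics/c1.png',a)
E
```

```text
z med 0.013404439229351861
((577.9353637695312, -65.66697692871094), (129.39981079101562, 318.4296875), 6.586222171783447)
flange 116 [ 0.54427667 -0.16934388  0.06015833] [ 0.63325176 -0.04332906  0.07814541] ((575.6160888671875, -111.92322540283203), (89.57535552978516, 119.66825103759766), 15.34100341796875)
knob 40 [ 0.5870618  -0.06146189  0.09568893] ((440.079345703125, -10.520347595214844), (37.22856903076172, 345.3890686035156), 71.3965072631836)
```

View pics/c1.png

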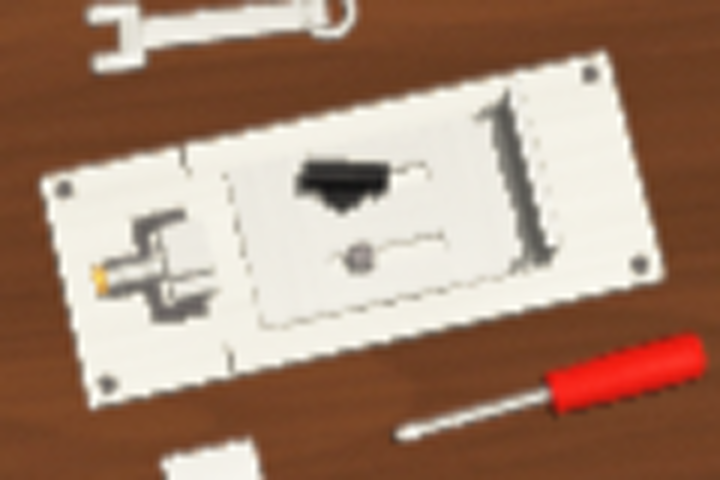

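Crop: the wing knob is at about (343,180), the plain bolt at (358,258), and the flange at (525,180). The steel gauge (190,270) sits in the nest with the brass screw end behind it at (100,280). The plate lines are at (183,158) and (231,360), and the foot's front edge runs from (225,175) to (265,325). The steel one in the nest fits the description of the gauge; the brown and blue ones lie outside it.

```bash
cat >> h.py <<'E'
yaw=np.radians(6.59);C0=np.array([.5779,-.0657]);B=np.array([[np.cos(yaw),-np.sin(yaw)],[np.sin(yaw),np.cos(yaw)]])
w2b=lambda p:B.T@(np.asarray(p)[:2]-C0)
b2w=lambda p:C0+B@np.asarray(p)
def move(p,yw,):
    "tool shift + turn deg about tool z from current pose to world p,yw (tool down)"
    st=ctrl.read_state();y=st['tcp_rot'][2];d=np.asarray(p)-st['position']
    return np.degrees(-(yw-y)).round(2),[round(float(x),4) for x in(np.cos(y)*d[0]+np.sin(y)*d[1],np.sin(y)*d[0]-np.cos(y)*d[1],-d[2])]
E
python3 - <<'E'
from h import *
s=dict(np.load('/tmp/top0.npz'));c=s['color'].astype(int);P=cloud(s)
g=lambda a,b,h:(w2b(plane(s,280+a/6-.4,160+b/6-.4,h))*1000).round(1)
print('lines',g(183,158,.012),g(231,360,.012));print('front',g(225,175,.02),g(265,325,.02))
print('flange top',g(507,92,.072),g(550,262,.072))
for n in('top0','side0'):
    s=dict(np.load('/tmp/%s.npz'%n));c=s['color'];k=proj(s,np.append(b2w([.02,0]),.05)).astype(int)
    m=np.zeros(c.shape[:2],np.uint8);m[k[1]-12:k[1]+12,k[0]-14:k[0]+14]=1
    m&=(c.max(-1)<70).astype(np.uint8)
    vu=np.argwhere(m);Q=np.array([w2b(plane(s,u,v,.063))*1000 for v,u in vu]);print(n,len(Q),Q.mean(0))
    if n=='top0':
        P=cloud(s);z=P[m>0][:,2];print(np.percentile(z,[5,50,95]));Q=Q[z>.05]
        print(cv2.minAreaRect(Q.astype(np.float32)),Q.mean(0))
yt=np.pi/2+yaw
p=np.append(b2w([0,-.150]),.15);print(p,yt,move(p,yt))
E
```

```text
lines [58.3 81. ] [-56.7  80.1]
front [42.1 61. ] [-43.5  58.3]
flange top [ 40.9 -91.7] [-52.9 -91.5]
top0 62 [14.52584238  2.67535912]
[0.03342299 0.05814374 0.06514184]
((15.8817138671875, 2.020883560180664), (38.05745315551758, 9.74909782409668), 77.1583023071289) [16.82988184  0.96647383]
side0 71 [17.64604745 36.79817791]
[ 0.59511457 -0.21470892  0.15      ] 1.6858135245013228 (np.float64(-77.58), [0.4927, -0.1528, 0.0682])
```

>>> arm_command:
  series:
    - [[0,0,-77.6,0.497,-0.172,0.03,0],[0,0,-77.6,0.497,-0.172,0.03,0],[0,0,-77.6,0.497,-0.172,0.03,0],[0,0,-77.6,0.497,-0.172,0.03,0],[0,0,-77.6,0.497,-0.172,0.03,0],[0,0,-77.6,0.497,-0.172,0.03,0],[0,0,-77.6,0.497,-0.172,0.03,0],[0,0,-77.6,0.497,-0.172,0.03,0],[0,0,-77.6,0.497,-0.172,0.03,0],[0,0,-77.6,0.497,-0.172,0.03,0],[0,0,-77.6,0.497,-0.172,0.03,0],[0,0,-77.6,0.497,-0.172,0.03,0],[0,0,-77.6,0.497,-0.172,0.03,0],[0,0,-77.6,0.497,-0.172,0.068,0],[0,0,-77.6,0.497,-0.172,0.068,0],[0,0,-77.6,0.497,-0.172,0.068,0]]

```text
time: 1.7
position: [0.5922, -0.1963, 0.151]
tcp_rot: [-3.14, -0.001, 1.685]
wrist_force: [-0.3, 0.5, 0.2]
opening: 0.0003
grasp_force: 0.0
```

```bash
python3 - <<'E'
from h import *
t=snap('top','top1');s=snap('side','side1')
print(w2b(ctrl.read_state()['position']),proj(s,[.5922,-.1963,.151]))
a=cv2.resize(t['color'][160:240,280:400],(600,400));b=cv2.resize(s['color'][130:250,240:400],(533,400))
cv2.imwrite('pics/m1.png',cv2.resize(np.hstack([a,b])[:,:,::-1],(800,282)))
p=move(np.append(b2w([0,-.130]),.036),np.pi/2+yaw);print(p)
E
```

```text
[ 0.00025396 -0.13148419] [319.11886211 140.35286929]
(np.float64(-0.03), [0.0015, -0.0003, 0.1163])
```

View pics/m1.png

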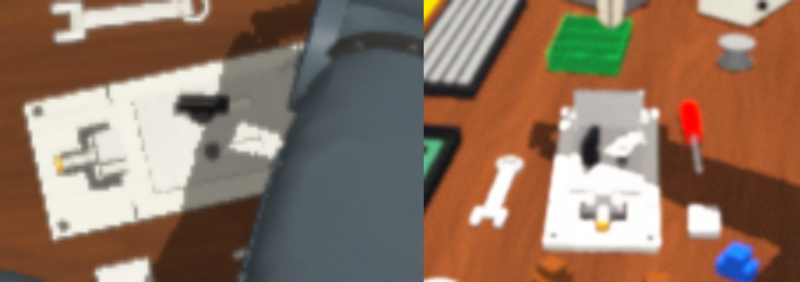

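The pictures show the arm hiding the flange end in the top view. The side view shows the fingers (about (610,10) in the composite) behind and above the flange, and the knob and gauge unchanged. Descending.

>>> arm_command:
  series:
    - [[0,0,0,0,0,0.04,0],[0,0,0,0,0,0.08,0],[0,0,0,0,0,0.1,0],[0,0,0,0,0,0.115,0],[0,0,0,0,0,0.115,0],[0,0,0,0,0,0.115,0]]

```text
time: 2.4
position: [0.5938, -0.1959, 0.037]
tcp_rot: [3.14, 0.001, 1.686]
wrist_force: [0.7, 0.4, 0.9]
opening: 0.0003
grasp_force: 0.0
```

>>> arm_command:
  series:
    - [[0,0,0,0.003,0,0,0],[0,0,0,0.006,0,0,0],[0,0,0,0.009,0,0,0],[0,0,0,0.011,0,0,0],[0,0,0,0.013,0,0,0],[0,0,0,0.015,0,0,0],[0,0,0,0.015,0,0,0],[0,0,0,0.015,0,0,0]]

```text
time: 3.2
position: [0.5913, -0.1806, 0.0356]
tcp_rot: [-3.142, -0.0, 1.686]
wrist_force: [-0.1, 0.1, -0.5]
opening: 0.0004
grasp_force: 0.0
```

>>> arm_command:
  series:
    - [[0,0,0,0.001,0,0,0],[0,0,0,0.002,0,0,0],[0,0,0,0.003,0,0,0],[0,0,0,0.004,0,0,0],[0,0,0,0.005,0,0,0],[0,0,0,0.006,0,0,0],[0,0,0,0.006,0,0,0]]

```text
time: 3.9
position: [0.5906, -0.1745, 0.0356]
tcp_rot: [-3.142, -0.0, 1.686]
wrist_force: [-0.5, -1.0, -0.4]
opening: 0.0005
grasp_force: 0.0
```

>>> arm_command:
  series:
    - [[0,0,0,0.001,0,0,0],[0,0,0,0.002,0,0,0],[0,0,0,0.003,0,0,0],[0,0,0,0.004,0,0,0],[0,0,0,0.005,0,0,0],[0,0,0,0.006,0,0,0],[0,0,0,0.006,0,0,0]]

```text
time: 4.6
position: [0.5899, -0.1686, 0.0356]
tcp_rot: [3.142, 0.0, 1.686]
wrist_force: [-0.1, -3.4, -0.9]
opening: 0.0003
grasp_force: 1.7
```

>>> arm_command:
  series:
    - [[0,0,0,0.001,0,0,0],[0,0,0,0.002,0,0,0],[0,0,0,0.003,0,0,0],[0,0,0,0.004,0,0,0],[0,0,0,0.0045,0,0,0],[0,0,0,0.005,0,0,0],[0,0,0,0.0055,0,0,0],[0,0,0,0.006,0,0,0],[0,0,0,0.006,0,0,0]]

```text
time: 5.5
position: [0.5892, -0.1626, 0.0357]
tcp_rot: [3.142, -0.0, 1.686]
wrist_force: [0.1, -4.2, -0.2]
opening: 0.0005
grasp_force: 1.7
```

```bash
python3 - <<'E'
from h import *
st=ctrl.read_state();print(w2b(st['position']),B.T@st['wrist_force'][:2])
t=snap('side','side2')
a=cv2.resize(t['color'][160:240,280:360],(600,600),interpolation=cv2.INTER_CUBIC)
cv2.imwrite('pics/m2.png',a[:,:,::-1])
E
```

```text
[ 0.00014171 -0.09757025] [-0.33652824 -4.2069218 ]
```

View pics/m2.png

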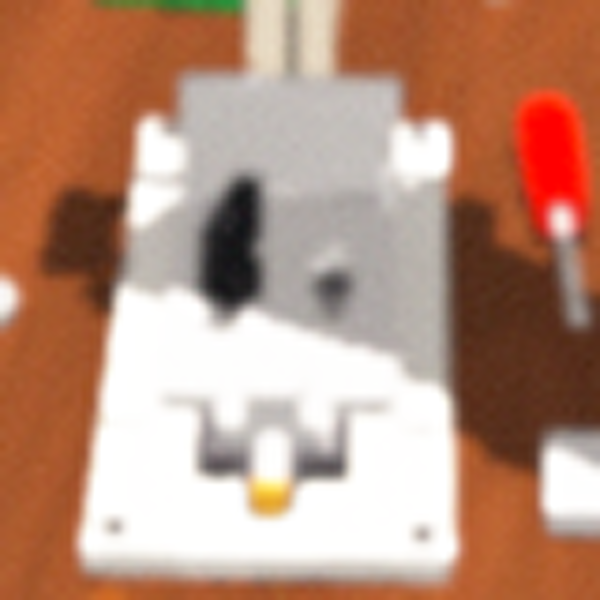

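The side view shows the bracket sliding under the push. Its front edge is near crop row 400 and not yet at the gauge step (270,430). The knob is unchanged at (235,245). I'll continue by feel.

>>> arm_command:
  series:
    - [[0,0,0,0.0005,0,0,0],[0,0,0,0.001,0,0,0],[0,0,0,0.0015,0,0,0],[0,0,0,0.002,0,0,0],[0,0,0,0.0025,0,0,0],[0,0,0,0.003,0,0,0],[0,0,0,0.0035,0,0,0],[0,0,0,0.004,0,0,0],[0,0,0,0.0045,0,0,0],[0,0,0,0.005,0,0,0]]

```text
time: 6.55
position: [0.5887, -0.1577, 0.0356]
tcp_rot: [-3.142, -0.0, 1.686]
wrist_force: [0.6, -5.5, -0.3]
opening: 0.0008
grasp_force: 2.0
```

>>> arm_command:
  series:
    - [[0,0,0,0.0003,0,0,0],[0,0,0,0.0006,0,0,0],[0,0,0,0.0009,0,0,0],[0,0,0,0.0012,0,0,0],[0,0,0,0.0015,0,0,0],[0,0,0,0.0015,0,0,0]]

```text
time: 7.15
position: [0.5885, -0.1562, 0.0356]
tcp_rot: [-3.142, -0.0, 1.686]
wrist_force: [0.3, -4.2, -1.3]
opening: 0.0006
grasp_force: 1.8
```

>>> arm_command:
  series:
    - [[0,0,0,0.0002,0,0,0],[0,0,0,0.0004,0,0,0],[0,0,0,0.0006,0,0,0],[0,0,0,0.0008,0,0,0],[0,0,0,0.001,0,0,0]]

```text
time: 7.65
position: [0.5884, -0.1552, 0.0356]
tcp_rot: [-3.142, -0.0, 1.686]
wrist_force: [0.5, -3.5, -1.0]
opening: 0.0006
grasp_force: 2.0
```

>>> arm_command:
  series:
    - [[0,0,0,0.0002,0,0,0],[0,0,0,0.0004,0,0,0],[0,0,0,0.0006,0,0,0],[0,0,0,0.0008,0,0,0]]

```text
time: 8.05
position: [0.5883, -0.1544, 0.0356]
tcp_rot: [3.142, 0.0, 1.686]
wrist_force: [-0.6, -3.9, -0.4]
opening: 0.0004
grasp_force: 2.0
```

>>> arm_command:
  series:
    - [[0,0,0,0.0002,0,0,0],[0,0,0,0.0004,0,0,0],[0,0,0,0.0006,0,0,0],[0,0,0,0.0008,0,0,0]]

```text
time: 8.45
position: [0.5882, -0.1538, 0.0356]
tcp_rot: [-3.142, 0.0, 1.686]
wrist_force: [0.3, -5.3, 0.2]
opening: 0.0004
grasp_force: 2.7
```

>>> arm_command:
  series:
    - [[0,0,0,0.0002,0,0,0],[0,0,0,0.0004,0,0,0],[0,0,0,0.0004,0,0,0]]

```text
time: 8.75
position: [0.5882, -0.1534, 0.0356]
tcp_rot: [3.142, 0.0, 1.686]
wrist_force: [-0.5, -5.6, -1.1]
opening: 0.0007
grasp_force: 2.5
```

>>> arm_command:
  series:
    - [[0,0,0,0.0002,0,0,0],[0,0,0,0.0004,0,0,0],[0,0,0,0.0004,0,0,0]]

```text
time: 9.05
position: [0.5881, -0.153, 0.0357]
tcp_rot: [3.142, 0.0, 1.686]
wrist_force: [-1.0, -5.5, -0.2]
opening: 0.0005
grasp_force: 2.6
```

>>> arm_command:
  series:
    - [[0,0,0,0.0002,0,0,0],[0,0,0,0.0004,0,0,0],[0,0,0,0.0004,0,0,0]]

```text
time: 9.35
position: [0.5881, -0.1526, 0.0357]
tcp_rot: [3.142, 0.0, 1.686]
wrist_force: [-0.2, -5.8, -0.9]
opening: 0.0005
grasp_force: 2.6
```

>>> arm_command:
  series:
    - [[0,0,0,0.0002,0,0,0],[0,0,0,0.0004,0,0,0],[0,0,0,0.0004,0,0,0]]

```text
time: 9.65
position: [0.588, -0.1522, 0.0357]
tcp_rot: [3.142, 0.0, 1.686]
wrist_force: [0.6, -5.1, 0.3]
opening: 0.0002
grasp_force: 2.6
```

>>> arm_command:
  series:
    - [[0,0,0,0.0002,0,0,0],[0,0,0,0.0004,0,0,0],[0,0,0,0.0005,0,0,0]]

```text
time: 9.95
position: [0.588, -0.1518, 0.0357]
tcp_rot: [3.141, 0.0, 1.686]
wrist_force: [0.1, -6.5, -0.6]
opening: 0.0003
grasp_force: 3.3
```

>>> arm_command:
  series:
    - [[0,0,0,0.0002,0,0,0],[0,0,0,0.0002,0,0,0]]

```text
time: 10.15
position: [0.588, -0.1518, 0.0356]
tcp_rot: [3.141, 0.001, 1.686]
wrist_force: [-0.4, -6.7, -1.4]
opening: 0.0007
grasp_force: 3.6
```

>>> arm_command:
  series:
    - [[0,0,0,0.0002,0,0,0],[0,0,0,0.0004,0,0,0],[0,0,0,0.0004,0,0,0]]

```text
time: 10.45
position: [0.588, -0.1518, 0.0357]
tcp_rot: [3.141, 0.001, 1.686]
wrist_force: [0.4, -9.7, -1.5]
opening: 0.0007
grasp_force: 4.8
```

>>> arm_command:
  series:
    - [[0,0,0,0.0002,0,0,0],[0,0,0,0.0004,0,0,0],[0,0,0,0.0004,0,0,0],[0,0,0,0.0004,0,0,0],[0,0,0,0.0004,0,0,0]]

```text
time: 10.95
position: [0.588, -0.1518, 0.0357]
tcp_rot: [3.141, 0.002, 1.686]
wrist_force: [0.3, -12.7, -3.0]
opening: 0.0005
grasp_force: 6.0
```

>>> arm_command:
  series:
    - [[0,0,0,0.0001,0,0,0],[0,0,0,0.0001,0,0,0],[0,0,0,0.0001,0,0,0],[0,0,0,0.0001,0,0,0]]

```text
time: 11.35
position: [0.588, -0.1518, 0.0357]
tcp_rot: [3.141, 0.002, 1.686]
wrist_force: [-0.6, -12.3, -2.2]
opening: 0.0006
grasp_force: 6.3
```

>>> arm_command:
  series:
    - [[0,0,0,-0.0005,0,0,0],[0,0,0,-0.001,0,0,0],[0,0,0,-0.002,0,0,0],[0,0,0,-0.004,0,0,0],[0,0,0,-0.008,0,0,0],[0,0,0,-0.015,0,0,0],[0,0,0,-0.02,0,0,0],[0,0,0,-0.02,0,-0.02,0],[0,0,0,-0.02,0,-0.06,0],[0,0,0,-0.02,0,-0.09,0],[0,0,0,-0.02,0,-0.09,0.093],[0,0,0,-0.02,0,-0.09,0.093],[0,0,0,-0.02,0,-0.09,0.093]]

```text
time: 12.65
position: [0.5895, -0.1703, 0.1244]
tcp_rot: [-3.14, -0.001, 1.686]
wrist_force: [-0.6, 0.5, 0.3]
opening: 0.0198
grasp_force: 0.0
```

```bash
python3 - <<'E'
from h import *
s=snap('side','side3')
st=ctrl.read_state();print(st['position'],st['wrist_force'],st['opening'])
# knob in side view: bar pixels relative to earlier image
c=s['color'];k=proj(s,np.append(b2w([.02,0]),.063));print(k)
for n in('side0','side3'):
    c=dict(np.load('/tmp/%s.npz'%n))['color'];print(n,[tuple(x) for x in (np.argwhere((c.max(-1)<45))[:0])],)
    m=np.zeros(c.shape[:2],bool);m[180:205,300:322]=1;m&=c.max(-1)<70;vu=np.argwhere(m);print(len(vu),vu.min(0),vu.max(0))
yt=np.pi/2+yaw-.22
print(move(np.append(b2w([.02,0]),.12),yt),move(np.append(b2w([.02,0]),.0357),yt))
E
```

```text
[ 0.58945762 -0.17022648  0.12427036] [-0.25104987  0.1505939   0.22735202] 0.023920103097305825
[310.36983521 186.49035282]
side0 []
71 [185 308] [200 313]
side3 []
88 [184 307] [200 313]
(np.float64(12.62), [0.1052, 0.0205, 0.0043]) (np.float64(12.62), [0.1052, 0.0205, 0.0886])
```

>>> arm_command:
  series:
    - [[0,0,12.6,0.105,0.0205,0.004,0.06],[0,0,12.6,0.105,0.0205,0.004,0.06],[0,0,12.6,0.105,0.0205,0.004,0.06],[0,0,12.6,0.105,0.0205,0.004,0.06],[0,0,12.6,0.105,0.0205,0.004,0.06],[0,0,12.6,0.105,0.0205,0.004,0.06]]

```text
time: 13.3
position: [0.5983, -0.0651, 0.1214]
tcp_rot: [-3.141, 0.0, 1.465]
wrist_force: [1.2, -0.9, -0.2]
opening: 0.0603
grasp_force: 0.0
```

```bash
python3 - <<'E'
from h import *
s=snap('side','side4');st=ctrl.read_state();print(st['position'],w2b(st['position']),st['opening'])
a=cv2.resize(s['color'][140:230,270:360],(600,600),interpolation=cv2.INTER_CUBIC)
cv2.imwrite('pics/m4.png',a[:,:,::-1]);print((proj(s,st['position'])-[270,140])*600/90)
print(move(np.append(b2w([.02,0]),.0357),np.pi/2+yaw-.22))
E
```

```text
[ 0.59830096 -0.06502009  0.12144178] [ 0.0203442  -0.00166587] 0.05976793009735368
[268.32969386 188.53205006]
(np.float64(-0.04), [0.0016, -0.0007, 0.0857])
```

View pics/m4.png

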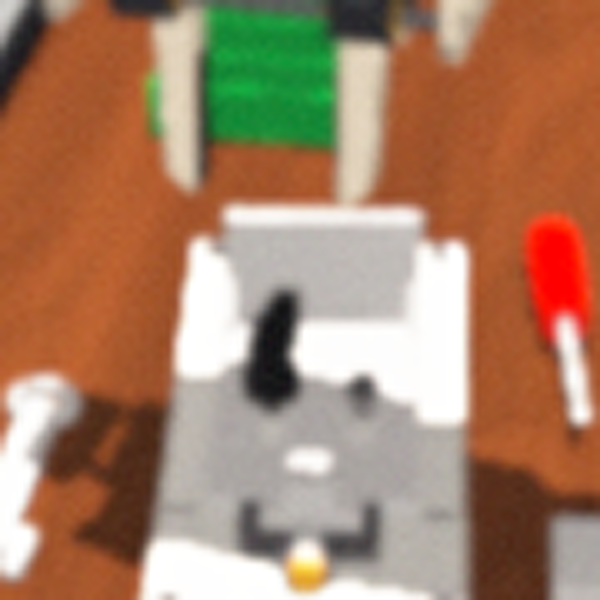

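The view shows the open fingers either side of the knob bar (275,345) and centred on it. The bracket's edge is at the plate lines (row ~510), and the gauge is seated at (308,460) against the screw. Descending to pinch.

>>> arm_command:
  series:
    - [[0,0,0,0.0015,-0.0005,0.03,0.06],[0,0,0,0.0015,-0.0005,0.06,0.06],[0,0,0,0.0015,-0.0005,0.08,0.06],[0,0,0,0.0015,-0.0005,0.085,0.06],[0,0,0,0.0015,-0.0005,0.085,0.06],[0,0,0,0.0015,-0.0005,0.085,0.06]]

```text
time: 13.95
position: [0.5987, -0.0627, 0.0377]
tcp_rot: [3.14, 0.0, 1.466]
wrist_force: [-0.8, 0.1, 0.2]
opening: 0.0597
grasp_force: 0.0
```

>>> arm_command:
  series:
    - [[0,0,0,0,0,0,0.03],[0,0,0,0,0,0,0.03],[0,0,0,0,0,0,0.03],[0,0,0,0,0,0,0.03],[0,0,0,0,0,0,0.016],[0,0,0,0,0,0,0.005],[0,0,0,0,0,0,0.005],[0,0,0,0,0,0,0.005],[0,0,0,0,0,0,0.005],[0,0,0,0,0,0,0.005]]
  grip_force: 30

```text
time: 14.95
position: [0.5979, -0.0621, 0.0366]
tcp_rot: [-3.141, -0.0, 1.466]
wrist_force: [-2.1, 0.5, 2.5]
opening: 0.0118
grasp_force: 29.7
```

>>> arm_command:
  series:
    - [[0,0,5,0,0,0,0.005],[0,0,10,0,0,0,0.005],[0,0,15,0,0,0,0.005],[0,0,20,0,0,0,0.005],[0,0,25,0,0,0,0.005],[0,0,30,0,0,0,0.005],[0,0,30,0,0,0,0.005]]

```text
time: 15.65
position: [0.5977, -0.0621, 0.0366]
tcp_rot: [-3.141, 0.0, 0.942]
wrist_force: [-4.0, 0.4, 2.8]
opening: 0.0122
grasp_force: 29.8
```

```bash
python3 - <<'E'
from h import *
st=ctrl.read_state();print(st['position'],w2b(st['position']),st['tcp_rot'],st['wrist_force'],st['ft_torque'])
E
```

```text
[ 0.5976936  -0.06209156  0.03660096] [0.02007694 0.00131301] [-3.14083636e+00  4.61004649e-04  9.41545563e-01] [-4.01904168  0.43192762  2.84122678] [-0.03082071  0.71675802 -0.02720934]
```

>>> arm_command:
  series:
    - [[0,0,5,-0.0003,-0.0004,0,0.005],[0,0,10,-0.0003,-0.0004,0,0.005],[0,0,15,-0.0003,-0.0004,0,0.005],[0,0,20,-0.0003,-0.0004,0,0.005],[0,0,25,-0.0003,-0.0004,0,0.005],[0,0,30,-0.0003,-0.0004,0,0.005],[0,0,35,-0.0003,-0.0004,0,0.005],[0,0,40,-0.0003,-0.0004,0,0.005],[0,0,40,-0.0003,-0.0004,0,0.005]]

```text
time: 16.55
position: [0.5975, -0.0619, 0.0366]
tcp_rot: [-3.141, 0.0, 0.246]
wrist_force: [-2.4, 3.0, 3.1]
opening: 0.0117
grasp_force: 29.8
```

```bash
python3 - <<'E'
from h import *
st=ctrl.read_state();print(st['position'],(np.pi/2+yaw-st['tcp_rot'][2]),st['tcp_rot'],st['wrist_force'],st['ft_torque'],st['tau'])
E
```

```text
[ 0.59753402 -0.06192517  0.0366205 ] 1.4401571482886746 [-3.14130960e+00  5.98428319e-05  2.45656376e-01] [-2.38759562  3.03037658  3.07307728] [0.36115886 0.44569392 0.02820582] [ -0.95885128 -59.8800087  -23.16808283  -0.28947582  -0.78291681
   1.20669007]
```

>>> arm_command:
  series:
    - [[0,0,2,0,0,0,0.005],[0,0,4,0,0,0,0.005],[0,0,6,0,0,0,0.005],[0,0,7,0,0,0,0.005],[0,0,8,0,0,0,0.005],[0,0,8,0,0,0,0.005],[0,0,8,0,0,0,0.005]]

```text
time: 17.25
position: [0.5975, -0.0619, 0.0366]
tcp_rot: [-3.141, 0.0, 0.106]
wrist_force: [-2.8, 3.7, 2.6]
opening: 0.0117
grasp_force: 29.9
```

```bash
python3 - <<'E'
from h import *
st=ctrl.read_state();print((np.pi/2+yaw-st['tcp_rot'][2]),st['tcp_rot'],st['wrist_force'],st['ft_torque'],st['tau'])
E
```

```text
1.5797342210231171 [-3.14126829e+00  9.51716465e-05  1.06079303e-01] [-2.79722951  3.71109997  2.62336163] [0.8693732  0.50662847 0.09380668] [ -2.60428503 -59.7700274  -23.44018936  -0.68715703  -0.97774297
   0.13764004]
```

>>> arm_command:
  series:
    - [[0,0,1,0,0,0,0.005],[0,0,2,0,0,0,0.005],[0,0,3,0,0,0,0.005],[0,0,3,0,0,0,0.005]]

```text
time: 17.65
position: [0.5974, -0.0619, 0.0366]
tcp_rot: [-3.141, 0.001, 0.054]
wrist_force: [-3.4, 4.1, 3.0]
opening: 0.0121
grasp_force: 30.5
```

```bash
python3 - <<'E'
from h import *
st=ctrl.read_state();print((np.pi/2+yaw-st['tcp_rot'][2]),st['wrist_force'],st['ft_torque'],st['tau'])
E
```

```text
1.6320837711827008 [-3.4389114   4.05951673  3.03124761] [0.79564252 0.58640228 0.49987559] [ -2.95163892 -59.48347092 -23.72139931  -0.38167438  -1.19356927
   0.7411395 ]
```

The wrist torque jumped to 0.5 Nm, so the knob is at its stop. Releasing.

>>> arm_command:
  series:
    - [[0,0,3,0,0,0,0.04],[0,0,3,0,0,0,0.04],[0,0,3,0,0,0,0.04],[0,0,3,0,0,0,0.04],[0,0,3,0,0,0,0.04],[0,0,3,0,0,-0.02,0.04],[0,0,3,0,0,-0.05,0.04],[0,0,3,0,0,-0.1,0.04],[0,0,3,-0.05,0,-0.15,0.04],[0,0,3,-0.1,0,-0.15,0.04],[0,0,3,-0.15,0,-0.15,0.04],[0,0,3,-0.2,0,-0.15,0.04],[0,0,3,-0.2,0,-0.15,0.04]]

```text
time: 18.95
position: [0.3941, -0.0723, 0.1866]
tcp_rot: [-3.141, 0.001, 0.0]
wrist_force: [0.6, 0.6, -0.2]
opening: 0.04
grasp_force: 0.0
```

```bash
python3 - <<'E'
from h import *
s=snap('side','side5');t=snap('top','top5');st=ctrl.read_state();print(st['position'],st['wrist_force'],st['opening'])
a=cv2.resize(s['color'][160:240,280:360],(400,400),interpolation=cv2.INTER_CUBIC);b=cv2.resize(t['color'][160:240,280:360],(400,400),interpolation=cv2.INTER_CUBIC)
cv2.imwrite('pics/m5.png',np.hstack([a,b])[:,:,::-1])
E
```

```text
[ 0.39640446 -0.07268561  0.18703352] [0.14588532 0.18953141 0.68519391] 0.03997829705986797
```

View pics/m5.png

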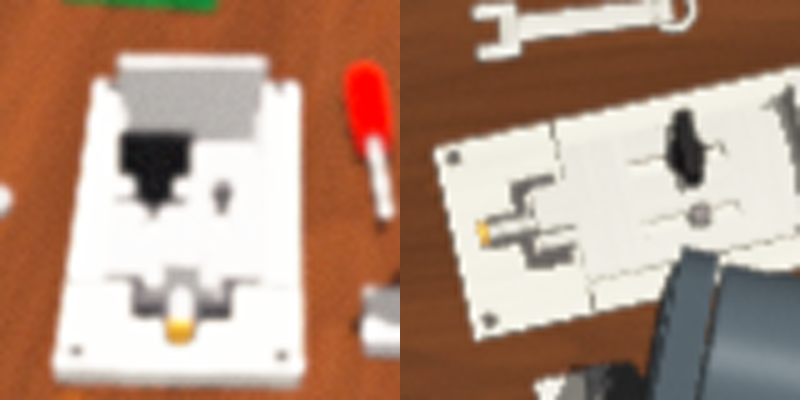

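The front edge lies on the plate lines at (555,135)–(592,300), and the knob bar at (685,150) now lies across base x at its stop. The gauge is seated, the neighbours in view have not moved, and the robot is clear.

```bash
python3 -c "
from station import ctrl
print(ctrl.finish_job())"
```

```text
the job is handed in; nothing more can be done
None
```

I handed the job in: by feel, the bracket pressed the gauge onto the stop screw with an estimated 8 N, and I turned the wing knob clockwise to its stop. The hand-in returned no verdict, and I couldn't measure the bracket-to-gauge contact force after letting go.

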